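# Lift the steamer basket out of the pan and set it in the dish

### The arm

A 6-joint arm with a two-finger parallel gripper is mounted at the origin on the work surface. World frame = base frame: x ahead of the robot, y to its left, z up, the work surface at z = 0. Lengths are in m, angles in degrees, forces in N, time in s.
With the tool pointing down it reaches from about 0.25 to 0.775 m from the base axis. Payload 8.9 kg.
Tool frame: the origin (TCP) lies on the centre line of the jaws, within the pads' length; the fingertips stand 8 mm ahead of it and the grasp point (between the pads) lies 11 mm behind it; z points along the fingers, y is the direction in which the jaws open and shut (so a half turn about z gives the same grasp; the last joint's range is limited). The gripper opens to 85 mm and grips with 20 to 120 N. Pads are 22 mm wide; open, the fingers measure 114 mm over their backs; the gripper's body (76 mm by 85 mm) begins 54 mm behind the grasp point. The pads swing forward as they close: fully open they stand 13 mm farther back than shut.
Start: joints at [60.373, 16.656, -8.789, 64.555, 0, 82.019], TCP at [0.194, 0.488, 0.239] pointing down, gripper open.
Joint ranges: [-144.48, 144.48], [-52.06, 99.96], [-74.48, 78.29], [-112.23, 115.85], [-86.99, 84.42], [-180, 180]. Speed limits (degrees/s): [127.2, 127.2, 159.86, 180, 180, 180].

### API

Orientations are given as a 3x3 rotation matrix whose columns are the frame's x, y, z axes.
In Python, from plant import robot gives the robot as it stands.
- The arm moves only by the tool play_rows, never from a script. Its argument "rows" is a list of rows, each a list of 3 entries, a list of its own where there are three numbers: the shift along the tool's x, y, z in cm, then the turn, a rotation vector about the tool's x, y, z in degrees, then the opening, from 0 (shut) to 1 (fully open). A call has 1 to 10 rows; each row is the pose to reach, as a shift and turn from the pose commanded when the call began, along the tool's axes at that moment; what a row does not reach only later rows make up. A row lasts 1/10 s, in which the tool goes at most 50 mm and 8.59 degrees, less where a joint would pass 70% of its speed; a pose out of reach is approached as far as the arm can. A call with a gripper value outside its range is refused whole. The fingers move at their own pace and stop on an object; the grip force is fixed at half the most. Time passes only in rows, so rows that repeat a pose let the fingers close. It gives the time, the measured TCP pose, the force and the opening at its end, in the units of the state.
- robot.get_state(): the state, without advancing time (a new reading comes with each control period).
- robot.read_camera(name): name is "scene" or "top" or "wrist"; returns a dict with "pixels" (384x512x3 uint8, red, green, blue), "depth" (384x512 float32, m along the optical axis (not along the pixel's ray), 0 where there is no reading), "intrinsics" (3x3 intrinsics, pixels), "pose" (4x4, takes a point from camera to world coordinates). Camera axes: x right, y down, z forward; pixel columns grow to the right and rows downward; lengths in m; the calibration is good to about 2 mm. A picture is of the moment at which its call begins.
- robot.finish_job(): hands the job in, once; it reports no verdict.
The state is a dict: "time": time; "q": joint angles; "dq": joint speeds; "joint_torque": joint torques, N m; "position": TCP position; "tcp_rot": TCP orientation; "force": force on the tool from outside, world axes, zero at the start; "ft_torque": the same for the moment, N m; "finger_gap": finger opening in m.
Only numpy, scipy, OpenCV 4.12 (cv2) and the standard library are available. Lean on these libraries where they do the work, as an engineer would, in place of code of your own. Each camera call takes 0.05 s, during which the arm holds its last target. There are 200 camera calls.

### The job

Take the steamer basket of potatoes by the black grip on top, lift it straight out of its pan and carry it across to the white serving dish. It hangs lopsided and swings freely: stop the swing and let the basket hang still, centred over the dish and clear above its rim, for three seconds so that it drips off into the dish. Then lower it gently, following sideways as it rights itself on its low edge, so that it stands flat inside the dish and let go; do not swing it hard, bump it down, set it on the worktop, or shift the pan, the dish or the other things standing around.

Things in the scene. Friction and masses are not known exactly. Their poses are not given: they have to be found in the camera images.
- basket: round straight-sided steel wire basket, 144 mm across, 60 mm high, with a rigid four-wire arch from its rim up to an eye on its axis. Origin: centre of its flat underside; z: its axis, up. 0.73 kg in all, 0.24 kg empty. At the start it stands in the pan, underside 5 mm above the worktop, at any yaw, with some 5 mm to spare all round: it breaks into a swing as it comes clear of the pan's rim
- eye (a point): the eye at the top of the arch, 235 mm above the underside: the free pivot, swinging both ways up to 0.7 rad, not turning about the vertical relative to the grip. Below a still grip the basket swings with a period of about 0.92 s (a simple pendulum of 0.2 m), almost undamped, about a lopsided rest: tilt 0.09 to 0.14 rad, underside centre 22 to 32 mm out of plumb
- potatoes (a point): middle of the potatoes, 36 mm to the basket's +x side, 40 mm above its underside. They are wedged fast and do not move in the basket. Nominally 0.44 kg, but this varies from 0.6 to 1.5 times, and more on one side than on the other, so which way the basket hangs is only roughly this side down
- grip_mid (a point): middle of the upright black barrel grip, 26 mm in diameter and 50 mm long, about 276 mm above the worktop at the start; pinch it from above at any yaw. The pivot (eye) lies 36 mm below this point along the grip's axis; a weak spring (0.03 N m/rad) keeps the grip upright when it is free
- pan: low round steel pan, 162 mm across and 55 mm high with a 5 mm floor and a long handle that points along its +x to 235 mm from the centre at about 60 mm height; heavy (1.5 kg), loose on the worktop. Origin: centre of its underside. It may stand on the robot's left or right
- dish: round white ceramic serving dish, flared wall, 224 mm across, 34 mm high, flat inside floor 188 mm across and 6 mm above the worktop; 1.3 kg, loose, on the other side from the pan. Origin: centre of its underside. The basket's low edge lands here first and grips (friction about 0.6): the eye must then move sideways over the basket's centre as it rights itself; pressing straight down jams
- mill: bystander: dark wooden pepper mill, 54 mm across, 188 mm tall, standing beyond the line from pan to dish. Origin: centre of its underside
- oil: bystander: green oil bottle, 60 mm across, 210 mm tall, beside the mill. Origin: centre of its underside
- spoon: bystander: wooden spoon, 220 mm long and about 15 mm high, lying flat on the worktop between pan and dish; the basket passes over it. Origin: underside, about mid-length
There are look-alikes about, which are no part of the job. Of the things shaped like the dish, the white one is meant.

How it is judged:
By the outcome, as a careful person would: the job done as asked, in the order asked, and still so for the second after the job is handed in, with the robot touching nothing.
It also fails if it takes over 51 s, if anything falls off the work surface, if the arm or the gripper's body presses on something with over 40 N, if the wrist force passes 120 N, or if a joint passes its speed limit or range.

## Working session

There is one attempt and no reset: what is moved stays moved. The work goes in short steps, Python scripts to look and compute and a tool call to move; the robot and the scene stay as the last step left them, time stands still between calls to the robot, and variables do not carry over. Pictures are saved under pics/ and viewed, about 8 in all and at most 12, crops included, and the job is handed in when it is done.

Besides the shell and the picture viewer there is one more tool, called after "Emit:" as name([rows], argument=value, ...), one row to a line, values as JSON. play_rows: Moves the arm, as the interface text tells. Its arguments: {"type":"object","properties":{"rows":{"type":"array","items":{"type":"array"}}},"required":["rows"]}

```bash
ls; mkdir -p pics
cat > h.py <<'E'
import numpy as np, cv2
from plant import robot
def cam(n):
    c=robot.read_camera(n); return c
def pts(c):
    K=np.array(c['intrinsics']);T=np.array(c['pose']);d=c['depth']
    v,u=np.mgrid[0:d.shape[0],0:d.shape[1]]
    P=np.stack([(u-K[0,2])/K[0,0]*d,(v-K[1,2])/K[1,1]*d,d],-1)
    return P@T[:3,:3].T+T[:3,3]
def save(c,f): cv2.imwrite(f,c['pixels'][:,:,::-1])
E
python3 - <<'E'
from h import *
a=cam('scene');b=cam('top')
cv2.imwrite('pics/a.png',cv2.resize(np.vstack([a['pixels'],b['pixels']])[:,:,::-1],(400,600)) )
save(b,'pics/top.png');save(a,'pics/scene.png')
np.savez('s0.npz',a=pts(a),b=pts(b),ap=a['pixels'],bp=b['pixels'])
print(a['pose'],b['pose'],a['intrinsics'],b['intrinsics'])
s=robot.get_state();print(s['time'],s['tcp_rot'],s['force'],s['finger_gap'])
E
```

```text
pics
[[-0.64007075  0.39528816 -0.6588298   1.68987072]
 [ 0.76829176  0.32248917 -0.55292722  0.73615275]
 [-0.00610011 -0.86008604 -0.51011252  1.01099449]
 [ 0.          0.          0.          1.        ]] [[-1.73189983e-03 -9.88037352e-01  1.54205032e-01  4.08987856e-01]
 [-9.99967157e-01  4.90213998e-04 -8.08983465e-03 -1.32576033e-01]
 [ 7.91746534e-03 -1.54213978e-01 -9.88005750e-01  1.48664020e+00]
 [ 0.00000000e+00  0.00000000e+00  0.00000000e+00  1.00000000e+00]] [[494.9911411    0.         254.47772369]
 [  0.         494.9911411  191.77098358]
 [  0.           0.           1.        ]] [[372.41444389   0.         254.18260846]
 [  0.         372.41444389 189.20594929]
 [  0.           0.           1.        ]]
0.1 [[-9.29468897e-01  3.68900056e-01 -5.64912308e-04]
 [ 3.68900451e-01  9.29468398e-01 -9.77029272e-04]
 [ 1.64641985e-04 -1.11651473e-03 -9.99999363e-01]] [ 0.21435095  0.54108095 -0.11774684] 0.0854116569572065
```

View pics/top.png

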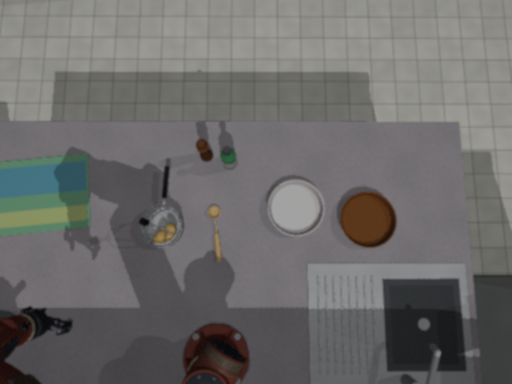

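View pics/scene.png

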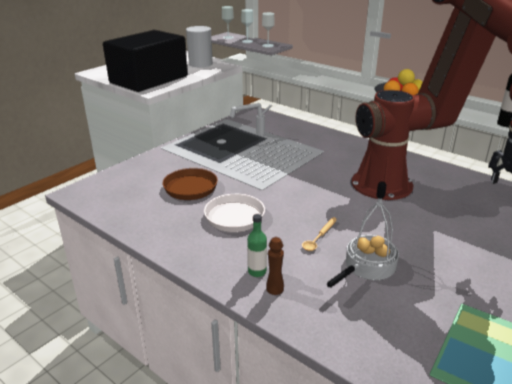

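The top view shows the pan and basket at about (163,226), the grip at (144,222), the white dish at (296,208), the brown look-alike at (367,219), the mill at (205,150), the oil bottle at (229,157) and the spoon at (216,235). Next I'll measure them.

Run:
```python
from h import *
z=np.load('s0.npz');P=z['b'];I=z['bp'].astype(int);A=z['a'];AI=z['ap'].astype(int)
def reg(P,u0,u1,v0,v1,m=None):
    q=P[v0:v1,u0:u1].reshape(-1,3)
    return q if m is None else q[m[v0:v1,u0:u1].ravel()]
def circ(q):
    (c,r)=cv2.minEnclosingCircle(q[:,:2].astype(np.float32)); return np.round(c,4),round(r,4)
q=reg(P,262,330,172,242);
w=(I.min(-1)>150);qq=reg(P,262,330,172,242,w);print('dish white',len(qq),circ(qq),np.percentile(qq[:,2],[2,50,98]))
r=q[(q[:,2]>.024)&(q[:,2]<.05)];print('dish rim',len(r),circ(r),r.mean(0))
dark=(I.max(-1)<45);q=reg(P,136,152,214,230,dark);print('grip top',len(q),q.mean(0),q.min(0),q.max(0))
q=q[q[:,2]>.2];print(len(q),q.mean(0) if len(q) else'', q[:,2].max() if len(q) else '')
q=reg(P,140,190,200,252);r=q[(q[:,2]>.04)&(q[:,2]<.075)];print('pan rim',len(r),circ(r),r.mean(0))
q=reg(P,155,175,158,200,dark);print('handle',len(q),q.mean(0),q.max(0))
for n,(a,b,c,d) in dict(mill=(194,214,138,164),oil=(219,238,145,170),spoon=(205,226,203,262)).items():
    q=reg(P,a,b,c,d);t=.1 if n!='spoon' else .008
    q=q[q[:,2]>t];print(n,len(q),q.min(0),q.max(0))
# scene grip
dk=(AI.max(-1)<45);q=reg(A,370,392,176,206,dk);q=q[(q[:,2]>.2)&(q[:,2]<.35)];print('grip scene',len(q),q.mean(0) if len(q) else '',q.min(0),q.max(0))
dm=dk&(A[...,2]>.24)&(A[...,2]<.31);v,u=np.where(dm[176:206,370:392]);print(u.mean()+370,v.mean()+176,u.min()+370,u.max()+370,v.min()+176,v.max()+176)
```

```text
dish white 1579 (array([ 0.5221, -0.2469]), 0.1609) [-0.00087392  0.00605491  0.0131417 ]
dish rim 369 (array([ 0.563 , -0.3089]), 0.1115) [ 0.5684451  -0.31597554  0.0315959 ]
grip top 57 [0.4896617  0.20485735 0.31563174] [ 0.40898786 -0.13257603  0.18683973] [0.51057578 0.25107892 1.4866402 ]
56 [0.48928823 0.20403196 0.3179316 ] 1.486640202685958
pan rim 566 (array([0.5012, 0.2113]), 0.0908) [0.48321964 0.20153677 0.05814416]
handle 116 [0.65782577 0.20107155 0.06268732] [0.72400772 0.21310415 0.07202802]
mill 159 [ 0.40898786 -0.13257603  0.10092716] [0.7997036  0.06868435 1.4866402 ]
oil 232 [ 0.40898786 -0.13257603  0.10015908] [ 0.7762575  -0.01567099  1.4866402 ]
spoon 226 [ 0.3567091  -0.13257603  0.0080049 ] [0.57155047 0.04588021 1.4866402 ]
grip scene 129 [0.50178255 0.21998502 0.27922207] [0.48947762 0.20545928 0.25278608] [0.51004918 0.23119041 0.30168254]
380.9767441860465 189.4496124031008 377 385 182 197
```

```bash
cat >> h.py <<'E'
def ray(c,u,v,z):
    K=np.array(c['intrinsics']);T=np.array(c['pose'])
    d=T[:3,:3]@np.array([(u-K[0,2])/K[0,0],(v-K[1,2])/K[1,1],1]);o=T[:3,3]
    return o+d*(z-o[2])/d[2]
E
python3 - <<'E'
from h import *
b=cam('top');a=cam('scene')
z=np.load('s0.npz');P=z['b'];I=z['bp'].astype(int)
print(ray(a,380.98,189.45,.277))
m=(P[...,2]>.27)&(P[...,2]<.31)&(I.max(-1)<60);m[:,:136]=0;m[:,153:]=0;m[:213]=0;m[232:]=0
v,u=np.where(m);print(len(u),u.mean(),v.mean(),u.min(),u.max(),v.min(),v.max(),ray(b,u.mean(),v.mean(),.298),P[m].mean(0))
# pan rim: ring pixels
Q=P[195:255,140:190].reshape(-1,3);r=Q[(abs(Q[:,2]-.055)<.006)&(Q[:,0]<.56)]
c=np.array([.48,.2])
M=np.c_[2*r[:,:2],np.ones(len(r))];
for i in range(5):
    rr=np.hypot(*(r[:,:2]-c).T);k=(rr>.068)&(rr<.092)
    s=np.linalg.lstsq(M[k],(r[k,:2]**2).sum(1),rcond=None)[0];c=s[:2]
print('pan',c,np.sqrt(s[2]+c@c),k.sum())
for n,(u0,u1,v0,v1,t) in dict(mill=(194,214,138,164,.1),oil=(219,238,145,170,.1),spoon=(205,226,203,262,.006)).items():
    q=P[v0:v1,u0:u1].reshape(-1,3);q=q[(q[:,2]>t)&(q[:,2]<.25)];print(n,len(q),q.min(0).round(3),q.max(0).round(3))
s=robot.get_state();print(s['time'],s['position'],s['q'])
E
```

```text
[0.49806942 0.21838898 0.277     ]
62 143.66129032258064 221.51612903225808 139 148 218 225 [0.49069673 0.20932249 0.298     ] [0.49086964 0.21000881 0.29548101]
pan [0.4907571  0.21212857] 0.07797592108722703 114
mill 157 [0.758 0.028 0.101] [0.8   0.069 0.192]
oil 230 [ 0.72  -0.075  0.1  ] [ 0.776 -0.016  0.215]
spoon 265 [ 0.357 -0.029  0.006] [0.584 0.046 0.027]
0.2 [0.1935396  0.48775165 0.23895043] [ 6.03710971e+01  1.66775836e+01 -8.81337578e+00  6.45553158e+01
  2.55939650e-04  8.20180073e+01]
```

Emit:
play_rows([
  [[0,0,-4],[0,0,0],1],
  [[0,0,-8],[0,0,-5],1],
  [[-3,-1.2,-11],[0,0,-10],1],
  [[-7,-2.7,-13],[0,0,-15],1],
  [[-11,-4.2,-13],[0,0,-21.65],1],
  [[-15,-5.8,-13],[0,0,-21.65],1],
  [[-19,-7.3,-13],[0,0,-21.65],1],
  [[-23,-8.9,-13],[0,0,-21.65],1],
  [[-27,-10.4,-13],[0,0,-21.65],1],
  [[-30,-11.6,-13],[0,0,-21.65],1],
])

```text
time: 1.2
position: [0.4312, 0.2676, 0.3691]
tcp_rot: [[-1.0, 0.001, 0.0], [0.001, 1.0, -0.0], [-0.0, -0.0, -1.0]]
force: [0.4, 0.6, 0.3]
finger_gap: 0.0853
```

```bash
python3 -c "
from h import *
s=robot.get_state();print(s['time'],s['position'],s['tcp_rot'].round(3) if hasattr(s['tcp_rot'],'round') else s['tcp_rot'],s['force'],s['q'])"
```

```text
1.2 [0.43119781 0.26763391 0.3691374 ] [[-1.     0.001  0.   ]
 [ 0.001  1.    -0.   ]
 [-0.    -0.    -1.   ]] [0.41775861 0.59558535 0.33237281] [ 2.35788684e+01  1.27339127e+01  5.29186514e+00  8.25636228e+01
 -1.71595909e-02  2.36381463e+01]
```

Emit:
play_rows([
  [[-2.5,-2.3,0],[0,0,0],1],
  [[-4.6,-4.2,0],[0,0,0],1],
  [[-6.1,-5.6,0],[0,0,0],1],
  [[-6.1,-5.6,0],[0,0,0],1],
])

```text
time: 1.6
position: [0.4922, 0.2118, 0.3686]
tcp_rot: [[-1.0, 0.003, -0.001], [0.003, 1.0, -0.001], [0.001, -0.001, -1.0]]
force: [-0.5, -0.1, -0.6]
finger_gap: 0.0855
```

```bash
python3 -c "
from h import *
c=cam('wrist');save(c,'pics/w1.png');P=pts(c);I=c['pixels'].astype(int)
print(c['pose'].round(3))
m=(P[...,2]>.255)&(P[...,2]<.306)&(np.hypot(P[...,0]-.492,P[...,1]-.212)<.04)
v,u=np.where(m);q=P[m];print(len(q),u.min(),u.max(),v.min(),v.max(),q.min(0),q.max(0))
t=m&(P[...,2]>.297);q=P[t];print(len(q),q.mean(0),q.min(0),q.max(0));print(robot.get_state()['position'])"
```

```text
[[ 0.002  0.948  0.318  0.41 ]
 [ 1.    -0.002 -0.001  0.212]
 [-0.001  0.318 -0.948  0.503]
 [ 0.     0.     0.     1.   ]]
1497 242 278 172 221 [0.47830587 0.20285737 0.25689226] [0.5028151  0.22799886 0.30216193]
773 [0.49009304 0.21527731 0.30002365] [0.48057795 0.20419172 0.29701013] [0.50113243 0.22564519 0.30216193]
[0.49120978 0.21273237 0.36881586]
```

View pics/w1.png

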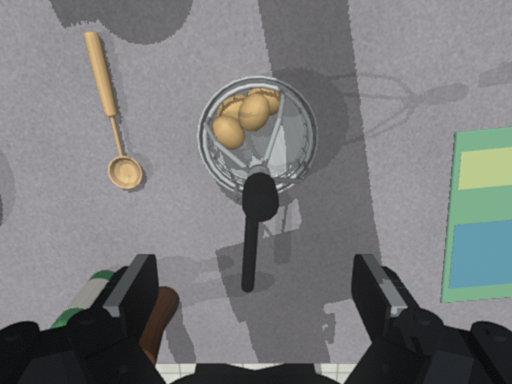

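Seen from the wrist, the grip is at (260,198), or world (0.491, 0.215), with the potatoes on the −x side. I'll descend and grip.

Emit:
play_rows([
  [[0,0.3,3],[0,0,0],1],
  [[0,0.3,6],[0,0,0],1],
  [[0,0.3,9],[0,0,0],1],
  [[0,0.3,10.3],[0,0,0],1],
  [[0,0.3,10.3],[0,0,0],0.45],
  [[0,0.3,10.3],[0,0,0],0.3],
  [[0,0.3,10.3],[0,0,0],0.1],
  [[0,0.3,10.3],[0,0,0],0],
  [[0,0.3,10.3],[0,0,0],0],
  [[0,0.3,10.3],[0,0,0],0],
])

```text
time: 2.65
position: [0.4912, 0.2163, 0.2675]
tcp_rot: [[-1.0, 0.0, 0.002], [0.0, 1.0, -0.0], [-0.002, -0.0, -1.0]]
force: [-0.6, -2.8, 5.8]
finger_gap: 0.024
```

```bash
python3 -c "
from h import *
c=cam('wrist');save(c,'pics/w2.png');s=robot.get_state();print(s['position'],s['force'],s['ft_torque'],s['finger_gap'],s['time'])"
```

```text
[0.49124676 0.21634722 0.2675338 ] [-0.76528368 -2.06045396  6.30316841] [-0.41245933  0.24119903  0.00144505] 0.024083690368408826 2.7
```

View pics/w2.png

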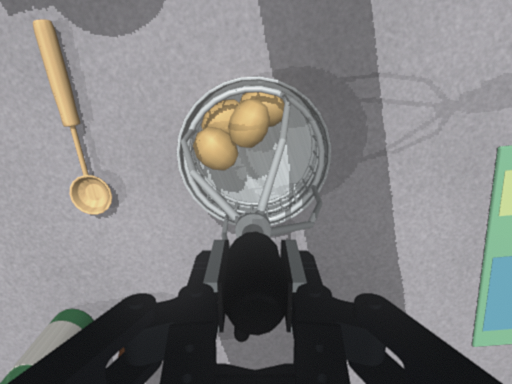

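Emit:
play_rows([
  [[0,0,-0.3],[0,0,0],0],
  [[0,0,-0.7],[0,0,0],0],
  [[0,0,-1.2],[0,0,0],0],
  [[0,0,-1.7],[0,0,0],0],
  [[0,0,-2.2],[0,0,0],0],
  [[0,0,-2.7],[0,0,0],0],
  [[0,0,-3.1],[0,0,0],0],
  [[0,0,-3.4],[0,0,0],0],
  [[0,0,-3.6],[0,0,0],0],
  [[0,0,-3.7],[0,0,0],0],
])

```text
time: 3.7
position: [0.4907, 0.2165, 0.3035]
tcp_rot: [[-1.0, -0.0, 0.0], [-0.0, 1.0, 0.0], [-0.0, 0.0, -1.0]]
force: [-0.9, -0.4, -7.5]
finger_gap: 0.024
```

```bash
cat >> h.py <<'E'
def potato(c,P=None):
    P=pts(c) if P is None else P
    h=cv2.cvtColor(c['pixels'],cv2.COLOR_RGB2HSV)
    m=(h[...,0]>10)&(h[...,0]<25)&(h[...,1]>110)&(h[...,2]>90)
    z=c['tcp'][2] if 'tcp' in c else robot.get_state()['position'][2]
    m&=(P[...,2]>z-.262+.02)&(P[...,2]<z-.262+.10)
    v,u=np.where(m); return len(u),u.mean(),v.mean(),P[m].mean(0)
E
python3 -c "
from h import *
for i in range(4):
    c=cam('wrist');print(potato(c))
s=robot.get_state();print(s['position'],s['force'],s['ft_torque'],s['finger_gap'],s['time'])
save(c,'pics/w3.png')
b=cam('top');P=pts(b);Q=P[195:255,140:190].reshape(-1,3)
"
```

```text
(7, np.float64(241.28571428571428), np.float64(114.42857142857143), array([0.44597806, 0.20312272, 0.09123435]))
(6, np.float64(263.5), np.float64(101.16666666666667), array([0.43440274, 0.22545648, 0.0793227 ]))
(5, np.float64(242.0), np.float64(115.6), array([0.44721136, 0.20384157, 0.08992181]))
(1, np.float64(238.0), np.float64(105.0), array([0.4383292 , 0.19928565, 0.07633296]))
[0.49063938 0.21646488 0.30323413] [-1.09522666 -0.18167293 -6.62162975] [-0.03420132  0.15265647 -0.01210992] 0.024025594490842468 3.9
```

View pics/w3.png

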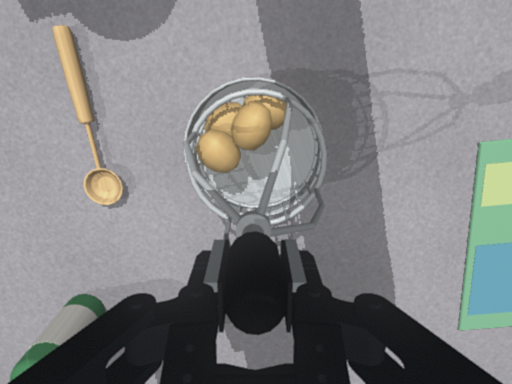

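The basket is hanging from the gripper (about −7 N), leaning slightly and still inside the pan. The potato mask found almost nothing, so I'll tune it on the saved image.

```bash
python3 -c "
import cv2,numpy as np
I=cv2.imread('pics/w3.png');h=cv2.cvtColor(I,cv2.COLOR_BGR2HSV)
print(h[150,217],h[125,250],h[110,232],h[160,290],h[300,60])
m=(h[...,0]>8)&(h[...,0]<30)&(h[...,1]>85);m[:,:150]=0;m[:,380:]=0;m[230:]=0
v,u=np.where(m);print(len(u),u.mean(),v.mean(),u.min(),u.max(),v.min(),v.max())
"
cat >> h.py <<'E'
def potato(c):
    h=cv2.cvtColor(c['pixels'],cv2.COLOR_RGB2HSV)
    m=(h[...,0]>8)&(h[...,0]<30)&(h[...,1]>85)
    m[:,:160]=0;m[:,380:]=0;m[240:]=0
    n,L,S,C=cv2.connectedComponentsWithStats(cv2.dilate(m.astype(np.uint8),np.ones((5,5))))
    k=L==1+np.argmax(S[1:,4]);v,u=np.where(m&k)
    return len(u),u.mean(),v.mean()
def swing(n=20):
    r=[]
    for i in range(n):
        t=robot.get_state()['time'];c=cam('wrist');r.append((t,)+potato(c))
    r=np.array(r);t=r[:,0]
    from scipy.optimize import minimize_scalar
    def f(w):
        M=np.c_[np.cos(w*t),np.sin(w*t),np.ones(n)];s=np.linalg.lstsq(M,r[:,2:4],rcond=None)[0]
        return ((M@s-r[:,2:4])**2).sum(),s
    w=minimize_scalar(lambda w:f(w)[0],bounds=(6.3,7.4),method='bounded').x
    e,s=f(w);return r,w,s,np.sqrt(e/n)
E
```

```text
[ 19 104 223] [ 19 104 223] [ 18 101 142] [ 90   6 157] [128   6 164]
4117 238.14549429196018 129.93368957979112 197 285 96 171
```

Emit:
play_rows([
  [[0.2,-0.1,-0.3],[0,0,0],0],
  [[0.4,-0.3,-0.7],[0,0,0],0],
  [[0.7,-0.5,-1.2],[0,0,0],0],
  [[1.0,-0.7,-1.7],[0,0,0],0],
  [[1.2,-0.9,-2.2],[0,0,0],0],
  [[1.3,-1.0,-2.9],[0,0,0],0],
  [[1.3,-1.0,-3.9],[0,0,0],0],
  [[1.3,-1.0,-4.9],[0,0,0],0],
  [[1.3,-1.0,-5.7],[0,0,0],0],
  [[1.3,-1.0,-6.1],[0,0,0],0],
])

```text
time: 4.95
position: [0.478, 0.2066, 0.3654]
tcp_rot: [[-1.0, -0.0, 0.001], [-0.0, 1.0, 0.0], [-0.001, 0.0, -1.0]]
force: [0.0, 0.0, -8.6]
finger_gap: 0.0241
```

```bash
python3 -c "
from h import *
r,w,s,e=swing(18)
print(r.round(2));print(w,2*np.pi/w,s,e)
st=robot.get_state();print(st['position'],st['force'],st['time'])
c=cam('wrist');save(c,'pics/w4.png')
"
```

```text
[[   4.95 3941.    241.56  139.82]
 [   5.   3973.    241.23  138.54]
 [   5.05 3964.    241.44  138.61]
 [   5.1  3930.    242.14  139.77]
 [   5.15 3900.    243.2   141.68]
 [   5.2  3855.    244.47  144.06]
 [   5.25 3797.    245.73  146.89]
 [   5.3  3753.    246.92  149.52]
 [   5.35 3702.    247.83  151.98]
 [   5.4  3664.    248.46  153.85]
 [   5.45 3651.    248.65  154.84]
 [   5.5  3647.    248.49  154.94]
 [   5.55 3662.    247.96  154.1 ]
 [   5.6  3707.    247.08  152.49]
 [   5.65 3749.    245.97  150.18]
 [   5.7  3801.    244.74  147.58]
 [   5.75 3860.    243.57  144.91]
 [   5.8  3906.    242.54  142.49]]
6.7883289168064955 0.9255864564287275 [[  2.92970714   7.25037089]
 [ -2.27406166  -3.80195107]
 [245.02121777 146.83872404]] 0.13364243508665513
[0.47765268 0.20645382 0.36431401] [-0.32576278  0.09397503 -7.98070813] 5.85
```

View pics/w4.png

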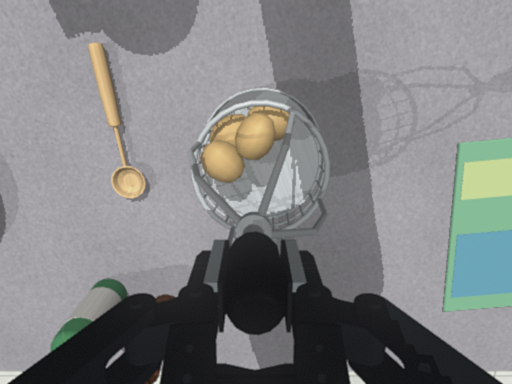

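Swing amplitude is small, about 9 mm with a period of 0.926 s. For transport I'll accelerate and decelerate over exactly one period each, which adds no swing.

```bash
python3 -c "
import numpy as np
T=9.26;n=8;V=1/(T+n)
def s(k):
    if k<T:return V*k*k/2/T
    if k<T+n:return V*(T/2+k-T)
    k=min(k,2*T+n);return 1-V*(2*T+n-k)**2/2/T
p=[s(k) for k in range(31)]
for a in(0,9,18):
    print([[round(-6.3*(p[a+i]-p[a]),2),round(-53.2*(p[a+i]-p[a]),2)] for i in range(1,10)])
"
```

```text
[[-0.02, -0.17], [-0.08, -0.67], [-0.18, -1.5], [-0.32, -2.66], [-0.49, -4.16], [-0.71, -5.99], [-0.97, -8.16], [-1.26, -10.65], [-1.6, -13.48]]
[[-0.36, -3.07], [-0.73, -6.15], [-1.09, -9.24], [-1.46, -12.32], [-1.82, -15.4], [-2.19, -18.48], [-2.55, -21.56], [-2.92, -24.65], [-3.27, -27.64]]
[[-0.32, -2.67], [-0.59, -5.01], [-0.83, -7.01], [-1.03, -8.68], [-1.19, -10.02], [-1.31, -11.02], [-1.39, -11.7], [-1.43, -12.04], [-1.43, -12.08]]
```

Emit:
play_rows([
  [[-0.02,-0.17,0],[0,0,0],0],
  [[-0.08,-0.67,0],[0,0,0],0],
  [[-0.18,-1.5,0],[0,0,0],0],
  [[-0.32,-2.66,0],[0,0,0],0],
  [[-0.49,-4.16,0],[0,0,0],0],
  [[-0.71,-5.99,0],[0,0,0],0],
  [[-0.97,-8.16,0],[0,0,0],0],
  [[-1.26,-10.65,0],[0,0,0],0],
  [[-1.6,-13.48,0],[0,0,0],0],
])

```text
time: 6.8
position: [0.4936, 0.0698, 0.3644]
tcp_rot: [[-1.0, -0.0, 0.0], [-0.0, 1.0, -0.0], [-0.0, -0.0, -1.0]]
force: [-0.5, -0.3, -8.2]
finger_gap: 0.0243
```

Emit:
play_rows([
  [[-0.36,-3.07,0],[0,0,0],0],
  [[-0.73,-6.15,0],[0,0,0],0],
  [[-1.09,-9.24,0],[0,0,0],0],
  [[-1.46,-12.32,0],[0,0,0],0],
  [[-1.82,-15.4,0],[0,0,0],0],
  [[-2.19,-18.48,0],[0,0,0],0],
  [[-2.55,-21.56,0],[0,0,0],0],
  [[-2.92,-24.65,0],[0,0,0],0],
  [[-3.27,-27.64,0],[0,0,0],0],
])

```text
time: 7.7
position: [0.5257, -0.2073, 0.3643]
tcp_rot: [[-1.0, 0.001, -0.0], [0.001, 1.0, -0.0], [0.0, -0.0, -1.0]]
force: [0.6, -0.4, -7.1]
finger_gap: 0.024
```

Emit:
play_rows([
  [[-0.32,-2.67,0],[0,0,0],0],
  [[-0.59,-5.01,0],[0,0,0],0],
  [[-0.83,-7.01,0],[0,0,0],0],
  [[-1.03,-8.68,0],[0,0,0],0],
  [[-1.19,-10.02,0],[0,0,0],0],
  [[-1.31,-11.02,0],[0,0,0],0],
  [[-1.39,-11.7,0],[0,0,0],0],
  [[-1.43,-12.04,0],[0,0,0],0],
  [[-1.43,-12.08,0],[0,0,0],0],
])

```text
time: 8.6
position: [0.5407, -0.3255, 0.3642]
tcp_rot: [[-1.0, -0.0, -0.0], [-0.0, 1.0, 0.0], [0.0, 0.0, -1.0]]
force: [0.0, 0.3, -7.4]
finger_gap: 0.0245
```

```bash
python3 -c "
from h import *
r,w,s,e=swing(20)
print(r[::3].round(2));print(w,2*np.pi/w,s,e)
st=robot.get_state();print(st['position'],st['force'],st['time'])
c=cam('wrist');save(c,'pics/w5.png');b=cam('top');np.savez('s1.npz',w=pts(c),wp=c['pixels'],b=pts(b),bp=b['pixels'])
# predict, t from now
t0=robot.get_state()['time'];a=np.hypot(s[0],s[1]);print('amp px',a)
for t in t0+np.arange(0,1.3,.05): print(round(t-t0,2),(np.array([np.cos(w*t),np.sin(w*t)])@s[:2]).round(1))
"
```

```text
[[   8.6  3919.    241.07  140.81]
 [   8.75 3877.    243.7   141.99]
 [   8.9  3731.    248.1   148.32]
 [   9.05 3634.    249.45  153.38]
 [   9.2  3689.    246.47  152.1 ]
 [   9.35 3847.    242.06  145.92]
 [   9.5  3930.    240.46  140.83]]
6.9231944064891655 0.9075558099726777 [[  4.14995573   6.59165644]
 [ -1.72294353   1.06858017]
 [245.04474507 147.04368625]] 0.13264918737244233
[ 0.54069193 -0.32555812  0.36429548] [ 0.71908636  0.07093932 -7.69453745] 9.6
amp px [4.49340261 6.67770905]
0.0 [ 0.  -3.5]
0.05 [ 1.5 -1.4]
0.1 [2.9 0.9]
0.15 [3.9 3.1]
0.2 [4.4 4.9]
0.25 [4.4 6.2]
0.3 [3.9 6.7]
0.35 [2.9 6.4]
0.4 [1.6 5.3]
0.45 [0.1 3.6]
0.5 [-1.4  1.5]
0.55 [-2.8 -0.8]
0.6 [-3.8 -3. ]
0.65 [-4.4 -4.8]
0.7 [-4.5 -6.1]
0.75 [-4.  -6.7]
0.8 [-3.  -6.4]
0.85 [-1.7 -5.4]
0.9 [-0.2 -3.8]
0.95 [ 1.3 -1.7]
1.0 [2.7 0.6]
1.05 [3.8 2.8]
1.1 [4.4 4.7]
1.15 [4.5 6. ]
1.2 [4.  6.6]
1.25 [3.1 6.5]
```

View pics/w5.png

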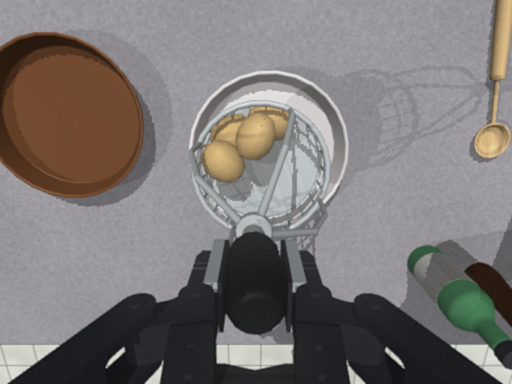

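The basket is over the dish, swinging about ±7 mm in x and ±4.5 mm in y, with the extremes at t+0.30 s and t+0.225 s. I'll step the pivot under it at those moments.

Emit:
play_rows([
  [[0,0,0],[0,0,0],0],
  [[0,0.12,0],[0,0,0],0],
  [[-0.4,0.47,0],[0,0,0],0],
  [[-0.8,0.47,0],[0,0,0],0],
  [[-0.8,0.47,0],[0,0,0],0],
])

```text
time: 10.2
position: [0.5493, -0.3206, 0.3641]
tcp_rot: [[-1.0, -0.001, 0.0], [-0.001, 1.0, 0.0], [-0.0, 0.0, -1.0]]
force: [0.1, 0.5, -7.5]
finger_gap: 0.0241
```

```bash
python3 -c "
from h import *
r,w,s,e=swing(19)
print(w,s,e,np.hypot(s[0],s[1]))
st=robot.get_state();print(st['position'],st['force'],st['time'])
c=cam('wrist');save(c,'pics/w6.png');b=cam('top');a=cam('scene');save(a,'pics/sc6.png');save(b,'pics/top6.png')
P=pts(c);np.savez('s1.npz',w=P,wp=c['pixels'],b=pts(b),bp=b['pixels'],a=pts(a),ap=a['pixels'])
t0=robot.get_state()['time']
for t in t0+np.arange(0,.95,.05): print(round(t-t0,2),(np.array([np.cos(w*t),np.sin(w*t)])@s[:2]).round(1))
# dish rim from wrist and top
for P in(P,pts(b)):
  q=P.reshape(-1,3);q=q[(abs(q[:,2]-.034)<.004)&(np.hypot(q[:,0]-.563,q[:,1]+.309)<.125)&(np.hypot(q[:,0]-.563,q[:,1]+.309)>.1)]
  M=np.c_[2*q[:,:2],np.ones(len(q))];z=np.linalg.lstsq(M,(q[:,:2]**2).sum(1),rcond=None)[0];print('dish',len(q),z[:2],np.sqrt(z[2]+z[:2]@z[:2]))
  bz=.102
  q=P.reshape(-1,3);k=(q[:,2]>.07)&(q[:,2]<.2)&(np.hypot(q[:,0]-.563,q[:,1]+.309)<.13);q=q[k];print(len(q),q.min(0),q.max(0))
"
```

```text
7.169850836586808 [[ -0.30615991   0.57236121]
 [  0.46957791  -0.55683214]
 [245.08056546 147.0041321 ]] 0.0907913360731693 [0.56056873 0.79853578]
[ 0.54874913 -0.32079663  0.36430265] [-0.07218097  0.25147655 -7.52518476] 11.15
0.0 [-0.5  0.8]
0.05 [-0.4  0.7]
0.1 [-0.3  0.5]
0.15 [-0.1  0.3]
0.2 [0.1 0. ]
0.25 [ 0.3 -0.3]
0.3 [ 0.4 -0.5]
0.35 [ 0.5 -0.7]
0.4 [ 0.6 -0.8]
0.45 [ 0.5 -0.8]
0.5 [ 0.4 -0.7]
0.55 [ 0.2 -0.5]
0.6 [ 0.  -0.2]
0.65 [-0.2  0. ]
0.7 [-0.3  0.3]
0.75 [-0.5  0.6]
0.8 [-0.5  0.7]
0.85 [-0.6  0.8]
0.9 [-0.5  0.8]
dish 1495 [ 0.56404283 -0.30637456] 0.10813098570194649
11894 [ 0.496866   -0.38350388  0.09654802] [ 0.64398719 -0.2381762   0.19883765]
dish 96 [ 0.56365757 -0.30750714] 0.10716026239269326
378 [ 0.53659033 -0.34209922  0.09672773] [ 0.64034539 -0.24219487  0.19086752]
```

Residual swing is below 1 mm. Next I'll measure the hang tilt from the depth points, fitting the cylinder wall about the eye, and the dish centre.

```bash
cat > fit.py <<'E'
from h import *
from scipy.optimize import least_squares
def axis(P,tcp,g=(0,0)):
    eye=np.array([tcp[0]+g[0],tcp[1]+g[1],tcp[2]-.0275])
    q=P.reshape(-1,3)-eye;q=q[(np.linalg.norm(q[:,:2],axis=1)<.13)&(q[:,2]<-.15)&(q[:,2]>-.25)]
    p=np.array([.08,.05])
    for i in range(15):
        def sp(p): a=np.array([p[0],p[1],-np.sqrt(1-p@p)]);h=q@a;return h,np.linalg.norm(q-np.outer(h,a),axis=1)
        h,r=sp(p);k=(h>.172)&(h<.232)&(r>.062)&(r<.082)
        s=least_squares(lambda p:sp(p)[1][k]-.0715,p,loss='soft_l1',f_scale=.002);p=s.x
    a=np.array([p[0],p[1],-np.sqrt(1-p@p)])
    rr=sp(p)[1][k];return k.sum(),p,np.hypot(*p),eye+.235*a,np.std(rr),rr.mean()
if __name__=='__main__':
    z=np.load('s1.npz');t=[.5487,-.3208,.3643]
    for n in 'wba': print(n,*axis(z[n],t))
E
python3 fit.py
```

```text
w 3824 [0.12401323 0.03778004] 0.12964031741821516 [ 0.57784311 -0.31192169  0.10378314] 0.0030088127518040843 0.06848228777990566
b 152 [0.05816731 0.02492296] 0.06328182679794206 [ 0.56236932 -0.3149431   0.10227101] 0.0051838268275890605 0.07160571224253727
a 339 [0.12080754 0.05105736] 0.1311537904238663 [ 0.57708977 -0.30880152  0.10382992] 0.0030727575986198765 0.07014521050758724
```

View pics/sc6.png

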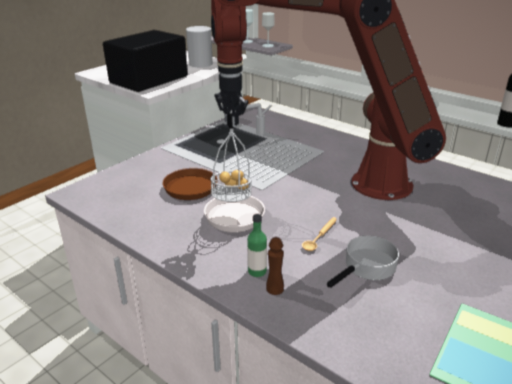

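The wrist and scene fits agree on a tilt of 0.13 rad, with the underside centre at (0.5775, −0.310) against the dish at (0.564, −0.307). The top-view fit was sparse (152 points, tilt 0.063), so I'm not using it. I'll recentre and lower by 2.5 cm over one period.

Emit:
play_rows([
  [[0.15,0.03,0.1],[0,0,0],0],
  [[0.3,0.07,0.4],[0,0,0],0],
  [[0.45,0.1,0.8],[0,0,0],0],
  [[0.6,0.13,1.2],[0,0,0],0],
  [[0.75,0.17,1.6],[0,0,0],0],
  [[0.9,0.2,2.0],[0,0,0],0],
  [[1.05,0.23,2.3],[0,0,0],0],
  [[1.2,0.27,2.45],[0,0,0],0],
  [[1.35,0.3,2.5],[0,0,0],0],
])

```text
time: 12.2
position: [0.5351, -0.3177, 0.3392]
tcp_rot: [[-1.0, -0.0, -0.0], [-0.0, 1.0, 0.0], [0.0, 0.0, -1.0]]
force: [-0.2, -1.0, -6.8]
finger_gap: 0.024
```

```bash
python3 -c "
from h import *
from fit import axis
r,w,s,e=swing(19)
print(w,s,e,np.hypot(s[0],s[1]))
st=robot.get_state();print(st['position'],st['force'],st['time'])
c=cam('wrist');a=cam('scene')
print(axis(pts(c),st['position']));print(axis(pts(a),st['position']))
t0=robot.get_state()['time']
for t in t0+np.arange(0,.95,.1): print(round(t-t0,2),(np.array([np.cos(w*t),np.sin(w*t)])@s[:2]).round(1))
"
```

```text
6.300006556947086 [[-8.69104262e-02  1.42153168e-01]
 [-1.59283165e-01  4.72240037e-01]
 [ 2.45115091e+02  1.47101404e+02]] 0.10611123011057357 [0.18145123 0.49317155]
[ 0.53525528 -0.31780293  0.3393448 ] [ 0.61520477  0.09679054 -7.36208049] 13.15
(np.int64(3810), array([0.12342144, 0.03875307]), np.float64(0.12936248129283645), array([ 0.56425932, -0.30869596,  0.07881941]), np.float64(0.003033156403429738), np.float64(0.0684846804142853))
(np.int64(304), array([0.11809315, 0.05573909]), np.float64(0.13058651566321208), array([ 0.56300717, -0.30470424,  0.07885712]), np.float64(0.0031068666519992938), np.float64(0.06986840029573944))
0.0 [-0.1  0.4]
0.1 [-0.   0.2]
0.2 [ 0.1 -0.1]
0.3 [ 0.2 -0.4]
0.4 [ 0.2 -0.5]
0.5 [ 0.1 -0.4]
0.6 [ 0.  -0.2]
0.7 [-0.1  0.1]
0.8 [-0.2  0.4]
0.9 [-0.2  0.5]
```

Still to within 0.5 mm and centred over the dish. Now holding for 3.5 s.

Emit:
play_rows([
  [[0,0,0],[0,0,0],0],
  [[0,0,0],[0,0,0],0],
  [[0,0,0],[0,0,0],0],
  [[0,0,0],[0,0,0],0],
  [[0,0,0],[0,0,0],0],
  [[0,0,0],[0,0,0],0],
  [[0,0,0],[0,0,0],0],
  [[0,0,0],[0,0,0],0],
  [[0,0,0],[0,0,0],0],
  [[0,0,0],[0,0,0],0],
])

```text
time: 14.25
position: [0.5352, -0.3178, 0.3393]
tcp_rot: [[-1.0, -0.0, -0.0], [-0.0, 1.0, 0.0], [0.0, 0.0, -1.0]]
force: [-0.1, 0.7, -7.9]
finger_gap: 0.0243
```

Emit:
play_rows([
  [[0,0,0],[0,0,0],0],
  [[0,0,0],[0,0,0],0],
  [[0,0,0],[0,0,0],0],
  [[0,0,0],[0,0,0],0],
  [[0,0,0],[0,0,0],0],
  [[0,0,0],[0,0,0],0],
  [[0,0,0],[0,0,0],0],
  [[0,0,0],[0,0,0],0],
  [[0,0,0],[0,0,0],0],
  [[0,0,0],[0,0,0],0],
])

```text
time: 15.25
position: [0.5352, -0.3178, 0.3393]
tcp_rot: [[-1.0, -0.0, -0.0], [-0.0, 1.0, -0.0], [0.0, -0.0, -1.0]]
force: [1.0, -0.5, -7.2]
finger_gap: 0.0241
```

Emit:
play_rows([
  [[0,0,0],[0,0,0],0],
  [[0,0,0],[0,0,0],0],
  [[0,0,0],[0,0,0],0],
  [[0,0,0],[0,0,0],0],
  [[0,0,0],[0,0,0],0],
  [[0,0,0],[0,0,0],0],
  [[0,0,0],[0,0,0],0],
  [[0,0,0],[0,0,0],0],
  [[0,0,0],[0,0,0],0],
  [[0,0,0],[0,0,0],0],
])

```text
time: 16.25
position: [0.5352, -0.3178, 0.3393]
tcp_rot: [[-1.0, -0.0, 0.0], [-0.0, 1.0, 0.0], [-0.0, 0.0, -1.0]]
force: [0.6, -0.1, -7.2]
finger_gap: 0.024
```

```bash
python3 -c "
from h import *
r,w,s,e=swing(12)
print(r[:,2:].std(0),r[:,2:].mean(0))
st=robot.get_state();print(st['position'],st['force'],st['time'])
"
```

```text
[0.08437286 0.26412666] [245.11329879 147.04639828]
[ 0.53527366 -0.31781146  0.33933455] [ 0.1323937  -0.1425886  -7.00199765] 16.85
```

The basket held still for over 4 s. Lowering close to the dish floor now; contact is expected about 6.3 cm down.

Emit:
play_rows([
  [[0,0,0.2],[0,0,0],0],
  [[0,0,0.7],[0,0,0],0],
  [[0,0,1.4],[0,0,0],0],
  [[0,0,2.2],[0,0,0],0],
  [[0,0,3.0],[0,0,0],0],
  [[0,0,3.8],[0,0,0],0],
  [[0,0,4.5],[0,0,0],0],
  [[0,0,5.0],[0,0,0],0],
  [[0,0,5.3],[0,0,0],0],
  [[0,0,5.5],[0,0,0],0],
])

```text
time: 17.85
position: [0.5352, -0.3178, 0.2841]
tcp_rot: [[-1.0, -0.0, -0.0], [-0.0, 1.0, 0.0], [0.0, 0.0, -1.0]]
force: [-0.8, -0.4, -7.4]
finger_gap: 0.024
```

```bash
python3 -c "
from h import *
from fit import axis
F=[]
for i in range(6):
    r=cam('wrist');st=robot.get_state();F.append(st['force']);print(potato(r))
print(np.mean(F,0),st['position'],st['time'],axis(pts(r),st['position']))
save(r,'pics/w7.png')
"
```

```text
(3782, np.float64(245.4479111581174), np.float64(146.67265996827075))
(3782, np.float64(245.3548387096774), np.float64(146.7570068746695))
(3785, np.float64(245.27239101717305), np.float64(146.7881109643329))
(3791, np.float64(245.21181746241098), np.float64(146.72988657346346))
(3787, np.float64(245.18193820966465), np.float64(146.77475574333246))
(3786, np.float64(245.13180137348124), np.float64(146.86476492340202))
[-0.48456718 -0.19787176 -7.79935986] [ 0.53537743 -0.31790887  0.28463648] 18.15 (np.int64(3829), array([0.12194935, 0.03813681]), np.float64(0.12777347459044122), array([ 0.56403553, -0.30894672,  0.02406269]), np.float64(0.003106729486705177), np.float64(0.06852028750836721))
```

View pics/w7.png

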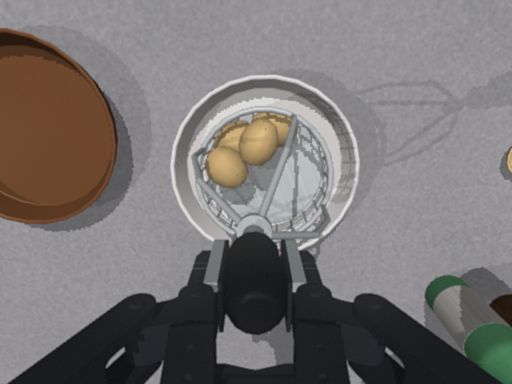

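The basket is centred in the dish, low edge about 9 mm above the floor. I'll creep down.

Emit:
play_rows([
  [[0,0,0.15],[0,0,0],0],
  [[0,0,0.3],[0,0,0],0],
  [[0,0,0.45],[0,0,0],0],
  [[0,0,0.55],[0,0,0],0],
  [[0,0,0.65],[0,0,0],0],
  [[0,0,0.7],[0,0,0],0],
])

```text
time: 18.75
position: [0.5352, -0.3178, 0.2772]
tcp_rot: [[-1.0, -0.0, -0.0], [-0.0, 1.0, 0.0], [0.0, 0.0, -1.0]]
force: [0.2, 0.9, -6.7]
finger_gap: 0.0238
```

Emit:
play_rows([
  [[0,0,0.1],[0,0,0],0],
  [[0,0,0.1],[0,0,0],0],
])

```text
time: 18.95
position: [0.5352, -0.3177, 0.2762]
tcp_rot: [[-1.0, -0.0, -0.0], [-0.0, 1.0, 0.0], [0.0, 0.0, -1.0]]
force: [0.2, -0.1, -7.1]
finger_gap: 0.024
```

Emit:
play_rows([
  [[0,0,0.1],[0,0,0],0],
  [[0,0,0.1],[0,0,0],0],
])

```text
time: 19.15
position: [0.5355, -0.3179, 0.2755]
tcp_rot: [[-1.0, -0.0, 0.001], [-0.0, 1.0, -0.0], [-0.001, -0.0, -1.0]]
force: [1.0, -0.1, -6.4]
finger_gap: 0.024
```

```bash
cat > st.py <<'E'
from h import *
from fit import axis
F=[]
for i in range(5):
    r=cam('wrist');st=robot.get_state();F.append(st['force'])
print(potato(r),np.mean(F,0).round(2),st['position'].round(4),st['time']);x=axis(pts(r),st['position']);print(x[1:4])
E
python3 st.py
```

```text
(3789, np.float64(245.13961467405647), np.float64(146.83003430984428)) [ 0.21 -0.3  -5.75] [ 0.5353 -0.3178  0.2755] 19.4
(array([0.11968103, 0.03823302]), np.float64(0.1256396138553676), array([ 0.56345918, -0.30883865,  0.01483079]))
```

Contact: the wrist force dropped from 7.5 to 5.8 N. Now following the righting arc: a pivot about the low edge along d = (0.93, 0.36), about 3 cm sideways and 0.7 cm down.

Emit:
play_rows([
  [[-0.15,0.06,0.05],[0,0,0],0],
  [[-0.3,0.12,0.1],[0,0,0],0],
  [[-0.45,0.18,0.13],[0,0,0],0],
  [[-0.6,0.23,0.17],[0,0,0],0],
])

```text
time: 19.8
position: [0.5417, -0.3155, 0.274]
tcp_rot: [[-1.0, -0.0, 0.001], [-0.0, 1.0, -0.0], [-0.001, -0.0, -1.0]]
force: [1.2, -0.0, -0.1]
finger_gap: 0.0239
```

```bash
python3 st.py
```

```text
(3881, np.float64(243.6073177016233), np.float64(141.95696985313063)) [1.68 0.79 1.19] [ 0.5415 -0.3156  0.274 ] 20.05
(array([0.09415839, 0.02766261]), np.float64(0.09813776963274483), array([ 0.56364572, -0.30905485,  0.01265972]))
```

It's righting as planned: tilt 0.098 and the underside centre hasn't moved. It's pressing slightly (+1.2 N), so I'll lead with the sideways motion.

Emit:
play_rows([
  [[-0.15,0.06,0],[0,0,0],0],
  [[-0.3,0.12,0.01],[0,0,0],0],
  [[-0.45,0.18,0.04],[0,0,0],0],
  [[-0.6,0.23,0.07],[0,0,0],0],
])

```text
time: 20.45
position: [0.5473, -0.3131, 0.2727]
tcp_rot: [[-1.0, -0.0, -0.0], [-0.0, 1.0, 0.0], [0.0, 0.0, -1.0]]
force: [1.9, 0.9, -0.8]
finger_gap: 0.0238
```

```bash
python3 st.py
```

```text
(3954, np.float64(241.7941325240263), np.float64(137.94562468386445)) [ 1.03  0.69 -0.71] [ 0.5472 -0.3132  0.2728] 20.7
(array([0.06460079, 0.01841042]), np.float64(0.06717294888486075), array([ 0.56235282, -0.30885127,  0.01080083]))
```

Emit:
play_rows([
  [[-0.15,0.05,0.02],[0,0,0],0],
  [[-0.3,0.1,0.05],[0,0,0],0],
  [[-0.45,0.15,0.08],[0,0,0],0],
  [[-0.6,0.2,0.11],[0,0,0],0],
])

```text
time: 21.1
position: [0.5531, -0.3111, 0.2714]
tcp_rot: [[-1.0, -0.0, -0.001], [-0.0, 1.0, 0.0], [0.001, 0.0, -1.0]]
force: [-0.6, 0.3, -4.0]
finger_gap: 0.0242
```

```bash
python3 st.py
```

```text
(4039, np.float64(240.24709086407526), np.float64(133.55063134439217)) [ 0.47  0.61 -4.95] [ 0.553  -0.3111  0.2715] 21.35
(array([0.03802671, 0.01041549]), np.float64(0.03942731272847232), array([ 0.56196827, -0.30868897,  0.00917893]))
```

Emit:
play_rows([
  [[-0.12,0.03,0.06],[0,0,0],0],
  [[-0.25,0.06,0.11],[0,0,0],0],
  [[-0.38,0.1,0.15],[0,0,0],0],
  [[-0.5,0.14,0.18],[0,0,0],0],
])

```text
time: 21.75
position: [0.5585, -0.3097, 0.2702]
tcp_rot: [[-1.0, -0.0, 0.0], [-0.0, 1.0, -0.0], [-0.0, -0.0, -1.0]]
force: [0.6, 1.3, -1.7]
finger_gap: 0.0241
```

```bash
python3 st.py
```

```text
(4118, np.float64(239.3892666342885), np.float64(129.28994657600776)) [ 0.48  0.85 -1.68] [ 0.5583 -0.3098  0.2702] 22.0
(array([0.01326179, 0.00488637]), np.float64(0.014133355052383535), array([ 0.56144623, -0.30861347,  0.00772927]))
```

Emit:
play_rows([
  [[-0.1,0.04,0.03],[0,0,0],0],
  [[-0.2,0.08,0.06],[0,0,0],0],
  [[-0.3,0.12,0.09],[0,0,0],0],
  [[-0.3,0.12,0.11],[0,0,0],0],
])

```text
time: 22.4
position: [0.5615, -0.3084, 0.2696]
tcp_rot: [[-1.0, -0.0, 0.001], [-0.0, 1.0, -0.0], [-0.001, -0.0, -1.0]]
force: [-2.4, 3.3, 6.4]
finger_gap: 0.0242
```

```bash
python3 st.py
```

```text
(4146, np.float64(238.37361312108055), np.float64(126.95682585624698)) [-1.33  3.32  5.7 ] [ 0.5614 -0.3085  0.2696] 22.65
(array([-0.00105573, -0.00081627]), np.float64(0.0013344943882590242), array([ 0.56115114, -0.3086492 ,  0.00708932]))
```

Flat (tilt 0.001) at floor height, pressing at about 6 N. I'll ease off half a millimetre, then open.

Emit:
play_rows([
  [[0,-0.03,-0.03],[0,0,0],0],
  [[0,-0.04,-0.06],[0,0,0],0],
  [[0,-0.04,-0.06],[0,0,0],0],
])

```text
time: 22.95
position: [0.5613, -0.309, 0.2697]
tcp_rot: [[-1.0, -0.0, 0.0], [-0.0, 1.0, -0.0], [-0.0, -0.0, -1.0]]
force: [0.4, 3.0, 4.7]
finger_gap: 0.0244
```

```bash
python3 st.py
```

```text
(4154, np.float64(238.72917669715937), np.float64(127.10255175734233)) [-0.64  3.43  5.07] [ 0.5613 -0.309   0.2697] 23.2
(array([-0.0015761 ,  0.00210177]), np.float64(0.0026270744898467665), array([ 0.56094119, -0.30846808,  0.0072221 ]))
```

Emit:
play_rows([
  [[0,0.04,-0.03],[0,0,0],0],
  [[0,0.07,-0.06],[0,0,0],0],
  [[0,0.07,-0.06],[0,0,0],0],
])

```text
time: 23.5
position: [0.5611, -0.3083, 0.2696]
tcp_rot: [[-1.0, -0.0, -0.001], [-0.0, 1.0, 0.0], [0.001, 0.0, -1.0]]
force: [-1.4, 1.1, -1.0]
finger_gap: 0.0243
```

```bash
python3 st.py
```

```text
(4146, np.float64(238.29088277858176), np.float64(127.46430294259527)) [-0.96  1.3  -2.33] [ 0.5611 -0.3083  0.2697] 23.75
(array([ 0.00066271, -0.00049505]), np.float64(0.000827198322949605), array([ 0.56124132, -0.30846005,  0.00721981]))
```

Forces are near neutral, so I'll open and retreat straight up.

Emit:
play_rows([
  [[0,0,0],[0,0,0],0.35],
  [[0,0,0],[0,0,0],0.5],
  [[0,0,0],[0,0,0],0.7],
  [[0,0,0],[0,0,0],0.9],
  [[0,0,0],[0,0,0],1],
  [[0,0,0],[0,0,0],1],
  [[0,0,0],[0,0,0],1],
])

```text
time: 24.45
position: [0.5613, -0.3083, 0.2702]
tcp_rot: [[-1.0, -0.0, 0.0], [-0.0, 1.0, -0.0], [-0.0, -0.0, -1.0]]
force: [-0.1, -0.7, -0.1]
finger_gap: 0.0856
```

Emit:
play_rows([
  [[0,0,-0.5],[0,0,0],1],
  [[0,0,-1.5],[0,0,0],1],
  [[0,0,-3],[0,0,0],1],
  [[0,0,-5],[0,0,0],1],
  [[0,0,-7],[0,0,0],1],
  [[0,0,-9],[0,0,0],1],
  [[0,0,-11],[0,0,0],1],
  [[0,0,-12],[0,0,0],1],
  [[0,0,-12],[0,0,0],1],
])

```text
time: 25.35
position: [0.5617, -0.3086, 0.3925]
tcp_rot: [[-1.0, -0.0, 0.003], [-0.0, 1.0, -0.002], [-0.003, -0.002, -1.0]]
force: [-0.3, -0.6, -0.9]
finger_gap: 0.0854
```

```bash
python3 -c "
from h import *
s=robot.get_state();print(s['position'],s['force'],s['finger_gap'])
a=cam('scene');b=cam('top');c=cam('wrist')
P=pts(b)
z=np.load('s0.npz');B=z['b']
def circ(P,c,r0,r1,h,t):
    q=P.reshape(-1,3);d=np.hypot(q[:,0]-c[0],q[:,1]-c[1]);q=q[(abs(q[:,2]-h)<t)&(d>r0)&(d<r1)]
    M=np.c_[2*q[:,:2],np.ones(len(q))];s=np.linalg.lstsq(M,(q[:,:2]**2).sum(1),rcond=None)[0];return len(q),s[:2],np.sqrt(s[2]+s[:2]@s[:2])
for Q in (B,P): print('dish',circ(Q,(.5635,-.308),.1,.12,.034,.005),'pan',circ(Q,(.491,.212),.068,.092,.055,.006))
for n,(u0,u1,v0,v1,t) in dict(mill=(194,214,138,164,.1),oil=(219,238,145,170,.1),spoon=(205,226,203,262,.006)).items():
  for Q in(B,P):
    q=Q[v0:v1,u0:u1].reshape(-1,3);q=q[(q[:,2]>t)&(q[:,2]<.25)];print(n,len(q),q.mean(0).round(4))
cv2.imwrite('pics/fin.png',np.hstack([cv2.resize(a['pixels'][100:340,130:430],(400,320)),cv2.resize(c['pixels'],(400,320))])[:,:,::-1])
from fit import axis
print(axis(pts(c),[.5613,-.3085,.2697]))
"
```

```text
[ 0.56173023 -0.30863403  0.39245644] [-0.32083153 -0.6034532  -0.94345528] 0.08541912290297562
dish (251, array([ 0.56293684, -0.30832957]), np.float64(0.10769144833519821)) pan (136, array([0.49148558, 0.21209957]), np.float64(0.07833275436461803))
dish (88, array([ 0.56338716, -0.30764255]), np.float64(0.1070521669644817)) pan (134, array([0.49103949, 0.21235739]), np.float64(0.0791598749725131))
mill 157 [0.7739 0.0457 0.1653]
mill 156 [0.7742 0.0456 0.1648]
oil 230 [ 0.742  -0.0476  0.1553]
oil 231 [ 0.7419 -0.0475  0.156 ]
spoon 265 [0.461  0.0042 0.014 ]
spoon 286 [0.464  0.0062 0.0135]
(np.int64(1985), array([0.00921975, 0.02147998]), np.float64(0.02337506354271398), array([ 0.56346664, -0.3034522 ,  0.00726421]), np.float64(0.0026106666361713103), np.float64(0.0684731799148981))
```

View pics/fin.png

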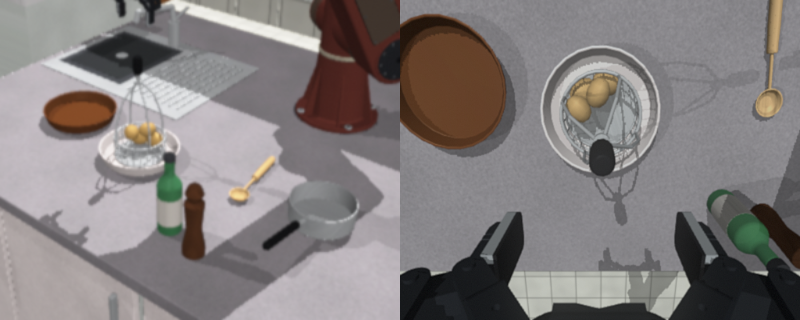

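The basket stands upright in the dish at left centre of the scene crop. The pan, dish, mill and oil bottle show no shift beyond measurement noise, and the gripper is clear. Handing in.

```bash
python3 -c "
from h import *
c=cam('wrist');P=pts(c);m=(P[...,2]>.25)&(P[...,2]<.32)&(np.hypot(P[...,0]-.561,P[...,1]+.308)<.05);q=P[m];t=q[q[:,2]>q[:,2].max()-.005];print(q[:,2].max(),t.mean(0))
print(robot.finish_job())"
```

```text
0.30313264896698733 [ 0.56033513 -0.3056869   0.30103265]
the job is handed in; nothing more can be done
None
```

The basket of potatoes is standing flat in the white dish, released, and the job is handed in at about 25.6 s on the robot's clock; no verdict was reported.

- **Lift and carry:** I lifted it by the black grip, shifting the grip about 1.6 cm sideways as it came clear of the pan to limit the swing. I then carried it across at about 0.3 m/s.
- **Still hang over the dish:** A timed sideways step brought the swing down from about 7 mm to under 1 mm. The basket then hung within about 0.5 mm of still for more than 4 s, within about 3 mm of the dish centre, low edge about 35 mm above the rim.
- **Lowering:** After touching down on its low edge, it was followed sideways about 3 cm until it stood flat. Readings stayed under about 7 N at the wrist while it came down. I eased off before letting go.

**Final checks**
- **Basket:** The top of its grip is at (0.560, −0.306), 0.303 m up. That matches it standing flat within about 3 mm of the dish centre at (0.563, −0.308).
- **Pan, dish, mill and oil bottle:** They moved less than 1 mm, which is within measurement noise.

**Checks that disagreed**
- **Tilt after release:** My last fit from a distance gave 0.023 rad with few points, while the close-up fits just before release gave about 0.001 rad.
- **Spoon:** Its measured centre differed by 2 to 4 mm from the start. The number of visible spoon points also changed, and nothing came near it, so I took this as a change in the view.
- **Top camera:** Its tilt fit during the hang (0.063 rad) disagreed with the other two cameras (0.13 rad). It had few points, so I did not use it.

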